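Fill the vial reader and hold its shutter open at the mark

TASK

Complete the batch in the vial reader: find its two empty pockets and fill each with a spare vial from the wooden rack, lowering it right down before letting go, without dropping it, while the four vials already in the reader, the third spare and the other things on the bench stay where they are. Then take the black tab of the spring-loaded shutter, draw it out towards the robot until its pointer is level with the red mark, and keep it there: it springs back when let go, so finish while still holding it at the mark.

Things in the scene. Friction and masses are not known exactly. Their poses are not given: they have to be found in the camera images.
- reader: fixed sample reader, left or right on the bench: blue block with six round pockets (2 rows of 3) joined to a cream shutter housing, tops 40 mm above the bench. Origin on the bench below; its -x axis (towards the robot, yaw up to 0.25 rad) is the way the shutter is pulled. In this frame the block spans x -62..62, y -122..34 mm, the housing x -88..62, y 35..125 mm
- pocket0 (a point): centre of the mouth of a reader pocket, level with the block top (40 mm above the bench), at reader x -32, y -92 mm. Hole 30 mm diameter, 30 mm deep, flat floor; rows 64 mm apart along x, pitch 48 mm along y. At the start four of the six hold a vial and two are empty, which ones varies. A seated vial stands 45 mm proud
- pocket1 (a point): centre of the mouth of a reader pocket, level with the block top (40 mm above the bench), at reader x -32, y -44 mm. Hole 30 mm diameter, 30 mm deep, flat floor; rows 64 mm apart along x, pitch 48 mm along y. At the start four of the six hold a vial and two are empty, which ones varies. A seated vial stands 45 mm proud
- pocket2 (a point): centre of the mouth of a reader pocket, level with the block top (40 mm above the bench), at reader x -32, y +4 mm. Hole 30 mm diameter, 30 mm deep, flat floor; rows 64 mm apart along x, pitch 48 mm along y. At the start four of the six hold a vial and two are empty, which ones varies. A seated vial stands 45 mm proud
- pocket3 (a point): centre of the mouth of a reader pocket, level with the block top (40 mm above the bench), at reader x +32, y -92 mm. Hole 30 mm diameter, 30 mm deep, flat floor; rows 64 mm apart along x, pitch 48 mm along y. At the start four of the six hold a vial and two are empty, which ones varies. A seated vial stands 45 mm proud
- pocket4 (a point): centre of the mouth of a reader pocket, level with the block top (40 mm above the bench), at reader x +32, y -44 mm. Hole 30 mm diameter, 30 mm deep, flat floor; rows 64 mm apart along x, pitch 48 mm along y. At the start four of the six hold a vial and two are empty, which ones varies. A seated vial stands 45 mm proud
- pocket5 (a point): centre of the mouth of a reader pocket, level with the block top (40 mm above the bench), at reader x +32, y +4 mm. Hole 30 mm diameter, 30 mm deep, flat floor; rows 64 mm apart along x, pitch 48 mm along y. At the start four of the six hold a vial and two are empty, which ones varies. A seated vial stands 45 mm proud
- shutter: spring-loaded slide on the reader housing: steel foot and upright black tab, 14 mm thick along the pull, 34 mm wide, top 86 mm above the bench. Origin below the tab on the housing top (40 mm above the bench), axes as the reader's. It slides only along reader -x, 0 to 85 mm from rest; a spring (3 N at rest, plus 1 N per 10 mm) pulls it home when let go
- shutter_grip (a point): centre of the black tab at gripping height, 34 mm above the housing top (74 mm above the bench), 12 mm below the tab's top; pinch it from above with the fingers closing along reader x
- pointer (a point): tip of the shutter's thin black pointer, which lies over the white scale on the reader housing and moves with the shutter
- mark (a point): tip of the red index clip at the white scale, axes as the reader's: where the pointer must come, 40 to 68 mm along reader -x from the pointer's rest (varies). Pointer and mark are level when their reader x is equal (their reader y is the same too). The clip is stiff and must not be shifted
- rack: fixed wooden rack, 60 x 218 mm, on the other side from the reader; top board 40 mm above the bench, end boards 48 mm, four 31 mm holes along its y axis at -72, -24, 24, 72 mm. Three hold a spare standing on the lower board (10 mm above the bench, vial top at 85 mm), one is empty. Origin on the bench under its centre
- vial0: upright round vial, 26 mm diameter, 75 mm tall, about 30 to 65 g: amber body, white cap (top 18 mm). Origin at the centre of its underside, z up. Stands in one of the reader's pockets at the start (underside 10 mm above the bench); not to be moved
- vial1: upright round vial, 26 mm diameter, 75 mm tall, about 30 to 65 g: amber body, white cap (top 18 mm). Origin at the centre of its underside, z up. Stands in one of the reader's pockets at the start (underside 10 mm above the bench); not to be moved
- vial2: upright round vial, 26 mm diameter, 75 mm tall, about 30 to 65 g: amber body, white cap (top 18 mm). Origin at the centre of its underside, z up. Stands in one of the reader's pockets at the start (underside 10 mm above the bench); not to be moved
- vial3: upright round vial, 26 mm diameter, 75 mm tall, about 30 to 65 g: amber body, white cap (top 18 mm). Origin at the centre of its underside, z up. Stands in one of the reader's pockets at the start (underside 10 mm above the bench); not to be moved
- spare0: upright round vial, 26 mm diameter, 75 mm tall, about 30 to 65 g: amber body, white cap (top 18 mm). Origin at the centre of its underside, z up. A spare: stands in one of the rack's holes at the start (underside 10 mm above the bench)
- spare1: upright round vial, 26 mm diameter, 75 mm tall, about 30 to 65 g: amber body, white cap (top 18 mm). Origin at the centre of its underside, z up. A spare: stands in one of the rack's holes at the start (underside 10 mm above the bench)
- spare2: upright round vial, 26 mm diameter, 75 mm tall, about 30 to 65 g: amber body, white cap (top 18 mm). Origin at the centre of its underside, z up. A spare: stands in one of the rack's holes at the start (underside 10 mm above the bench)
- beaker: open glass beaker, 64 mm wide, 85 mm tall, at the far left; bystander. Origin at the centre of its underside
- bottle: amber bottle with black cap, 54 mm wide, 100 mm tall, beyond the work; bystander. Origin at the centre of its underside
- jar: white jar with blue cap, 60 mm wide, 70 mm tall, at the far right; bystander. Origin at the centre of its underside

How it is judged:
By the outcome, as a careful person would: the job done as asked, in the order asked, and still so for the second after the job is handed in, while the arm keeps its last pose, push and grip.
It also fails if it takes over 64 s, if anything falls off the work surface, if the arm or the gripper's body presses on something with over 40 N, if the wrist force passes 120 N, or if a joint passes its speed limit or range.

ROBOT

A 6-joint arm with a two-finger parallel gripper is mounted at the origin on the work surface. World frame = base frame: x ahead of the robot, y to its left, z up, the work surface at z = 0. Lengths are in mm, angles in rad, forces in N, time in s.
With the tool pointing down it reaches from about 350 to 875 mm from the base axis. Payload 4.2 kg.
Tool frame: the origin (TCP) lies between the finger pads; the fingertips stand 8 mm ahead of it and the grasp point (between the pads) lies 11 mm behind it; z points along the fingers, y is the line along which they close (so a half turn about z gives the same grasp; the last joint's range is limited). The gripper opens to 85 mm and grips with 20 to 120 N. Pads are 22 mm wide; open, the fingers measure 114 mm over their backs; the gripper's body (76 mm by 85 mm) begins 54 mm behind the grasp point. The pads swing forward as they close: fully open they stand 13 mm farther back than shut.
Start: joints at [-0.884, 0.385, 0.008, 0, -1.194, -0.259], TCP at [259.306, -568.647, 205.912] pointing down, gripper open.
Joint ranges: [-3.14, 3.14], [-1.21, 2.06], [-1.07, 1.41], [-3.16, 2.05], [-2.99, -0.16], [-3.1, 3.1]. Speed limits (rad/s): [2.79, 2.79, 3.14, 3.14, 3.14, 3.14].

INTERFACE

Orientations are given as a unit quaternion [x, y, z, w].
In Python, from bench import r gives the robot as it stands.
- The arm moves only by the shell command python3 jog.py 'ROWS' [FORCE]. ROWS is a JSON list that holds a single list of rows (three levels of brackets), with 1 to 12 rows, each of 5 numbers: dx, dy, dz in mm, then a turn about the tool's z in rad, then the finger opening in mm; each row is the pose to reach, as a shift and turn from the pose commanded when the command began, along the tool's axes at that moment; what a row does not reach only later rows make up. A row lasts 1/10 s, in which the tool goes at most 50 mm and 0.15 rad, less where a joint would pass 70% of its speed; a pose out of reach is approached as far as the arm can. The fingers move at their own pace and stop on an object; FORCE is the grip in N (left out, the last holds). Time passes only in rows, so rows that do not move let the fingers close. It prints the time, the measured TCP pose, the force, the opening and the grip force at its end. Input that does not fit is refused with a message, and nothing moves.
- r.observe(): the state, without advancing time (a new reading comes with each control period).
- r.get_image(name): name is "side" or "top" or "wrist"; returns a dict with "pixels" (420x560x3 uint8, red, green, blue), "fovy" (degrees; the focal length in pixels is half the picture's height over the tangent of half this angle, whatever the lens; pixels are square), "cx", "cy" (the principal point, pixels), "D" ([k1, k2, p1, p2, k3] as OpenCV has them; the pictures are not rectified), "pose" (4x4, takes a point from camera to world coordinates); the wrist camera has in their place "mount" (4x4, takes a point from camera to tool coordinates, whose origin is the TCP and whose axes are the flange's). Camera axes: x right, y down, z forward; pixel columns grow to the right and rows downward; lengths in mm; the calibration is good to about 2 mm. A picture is of the moment at which its call begins: read the wrist's pose just before it. There is no depth.
- r.sign_off(): hands the job in; it is judged then, once.
The state is a dict: "time_s": time; "joint_pos": joint angles; "qd": joint speeds; "effort": joint torques, N m; "eef_pos": TCP position; "ee_rot": TCP orientation; "contact_force": force on the tool from outside, world axes, zero at the start; "wrist_torque": the same for the moment, N m; "width": finger opening in mm; "grip_force": force on a finger pad.
Only numpy, scipy, OpenCV 4.12 (cv2) and the standard library are available. Lean on these libraries where they do the work, as an engineer would, in place of code of your own. Each camera call takes 0.05 s, during which the arm holds its last target. There are 200 camera calls.

## Working session

There is one attempt and no reset: what is moved stays moved. The work goes in short steps, Python scripts to look and compute and a shell command to move; the robot and the scene stay as the last step left them, time stands still between calls to the robot, and variables do not carry over. Pictures are saved under pics/ and viewed, at most 10 in all, crops included, and the job is handed in when it is done.

```bash
ls; mkdir -p pics
cat > h.py <<'E'
import numpy as np, cv2
from bench import r
from scipy.spatial.transform import Rotation as R
def cam(name):
    s=r.observe(); im=r.get_image(name)
    f=im["pixels"].shape[0]/2/np.tan(np.radians(im["fovy"])/2)
    K=np.array([[f,0,im["cx"]],[0,f,im["cy"]],[0,0,1]])
    if "pose" in im: T=np.array(im["pose"])
    else:
        W=np.eye(4); W[:3,:3]=R.from_quat(s["ee_rot"]).as_matrix(); W[:3,3]=s["eef_pos"]; T=W@np.array(im["mount"])
    return im["pixels"],dict(K=K,D=np.array(im["D"],float),T=T)
def save(c,n): np.savez("pics/"+n,**c)
def load(n): return dict(np.load("pics/"+n+".npz"))
def ray(c,uv):
    p=cv2.undistortPoints(np.array(uv,float).reshape(-1,1,2),c["K"],c["D"]).reshape(-1,2)
    d=np.c_[p,np.ones(len(p))]@c["T"][:3,:3].T
    return c["T"][:3,3],d
def onz(c,uv,z):
    o,d=ray(c,uv); return o+d*((z-o[2])/d[:,2])[:,None]
def tri(c1,u1,c2,u2):
    o1,d1=ray(c1,u1);o2,d2=ray(c2,u2);out=[]
    for a,b in zip(d1,d2):
        a=a/np.linalg.norm(a);b=b/np.linalg.norm(b)
        s=np.linalg.lstsq(np.c_[a,-b],o2-o1,rcond=None)[0]
        p,q=o1+a*s[0],o2+b*s[1]; out.append(np.r_[(p+q)/2,np.linalg.norm(p-q)])
    return np.array(out)
def proj(c,P):
    Ti=np.linalg.inv(c["T"]); return cv2.projectPoints(np.array(P,float).reshape(-1,3),cv2.Rodrigues(Ti[:3,:3])[0],Ti[:3,3],c["K"],c["D"])[0].reshape(-1,2)
def snap(name,tag):
    px,c=cam(name); save(c,tag); cv2.imwrite(f"pics/{tag}.png",cv2.resize(px[:,:,::-1],(784,588),interpolation=cv2.INTER_CUBIC)); cv2.imwrite(f"pics/{tag}_raw.png",px[:,:,::-1]); return px,c
E
python3 - <<'E'
from h import *
np.set_printoptions(precision=3,suppress=True)
for n in ("side","top"):
    _,c=snap(n,n); print(c)
s=r.observe(); print(s["time_s"],s["eef_pos"],s["ee_rot"],s["width"],s["contact_force"])
E
```

```text
bench.py
jog.py
pics
{'K': array([[408.088,   0.   , 289.43 ],
       [  0.   , 408.088, 211.7  ],
       [  0.   ,   0.   ,   1.   ]]), 'D': array([0.04, 0.  , 0.  , 0.  , 0.  ]), 'T': array([[ -0.883,  -0.321,   0.342, 283.898],
       [ -0.469,   0.609,  -0.639, 572.69 ],
       [ -0.004,  -0.725,  -0.689, 686.942],
       [  0.   ,   0.   ,   0.   ,   1.   ]])}
{'K': array([[443.632,   0.   , 279.329],
       [  0.   , 443.632, 204.469],
       [  0.   ,   0.   ,   1.   ]]), 'D': array([0.028, 0.   , 0.   , 0.   , 0.   ]), 'T': array([[  -0.011,   -0.983,    0.183,  408.211],
       [  -1.   ,    0.012,    0.002,   -8.165],
       [  -0.005,   -0.183,   -0.983, 1081.972],
       [   0.   ,    0.   ,    0.   ,    1.   ]])}
0.1 [ 259.102 -568.156  204.942] [-0.212  0.977  0.001 -0.   ] 85.58337435752892 [-0.191 -0.714  0.917]
```

View pics/top.png

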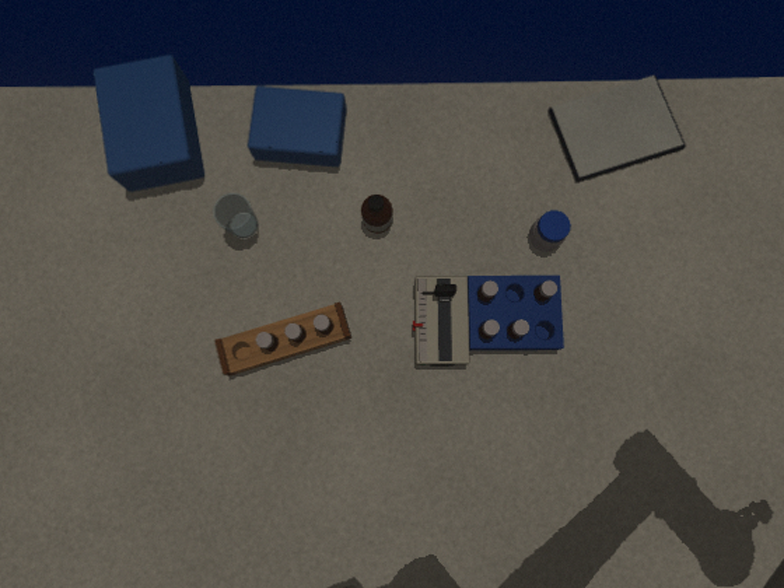

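View pics/side.png

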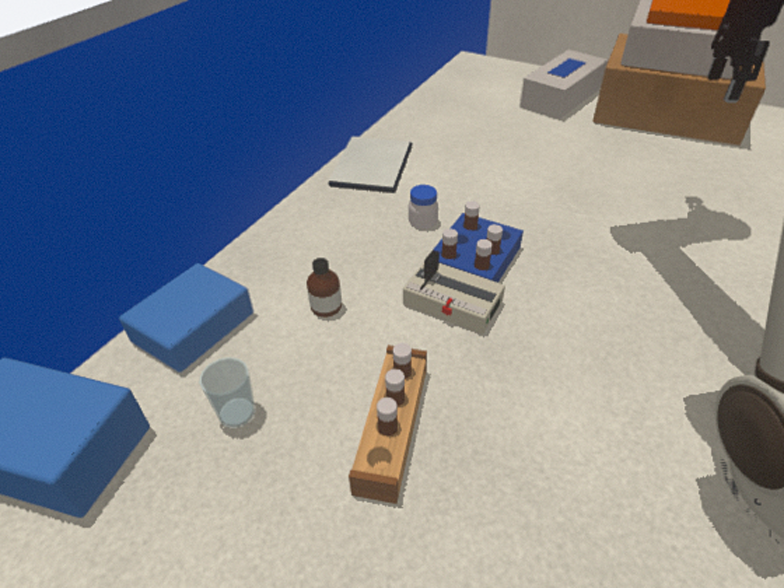

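Top view (784-wide): reader at right, with empty pockets at (514,293), i.e. pocket4, and (544,330), i.e. pocket0. The rack is at left, with its hole at (241,351) empty and spares at (266,341), (293,332), (322,324). The side view agrees: red clip at (448,306), black tab at (431,265).

Run:
```python
from h import *
np.set_printoptions(precision=1,suppress=True)
t=load("top");s=load("side");k=1/1.4
# spares caps tops, near->far ; tab top; 
tu=np.array([[266,340],[293,331],[322,323]])*k; su=np.array([[387,406],[395,378],[402,352]])*k
print(tri(t,tu,s,su)); 
# reader vials: top row (488,288),(548,288) bottom (490,327),(521,327)
tu=np.array([[488,288],[548,288],[490,327],[521,327]])*k
su=np.array([[450,235],[472,208],[484,246],[495,231]])*k
print(tri(t,tu,s,su))
print("block corners z40",onz(t,np.array([[416,277],[560,276],[563,349],[416,364]])*k,40))
print("pockets",onz(t,np.array([[514,293],[544,330]])*k,40), "mark",onz(t,np.array([[418,325]])*k,42))
print("rack",onz(t,np.array([[241,351]])*k,40))
im=r.get_image("wrist"); print(np.array(im["mount"]),im["fovy"])
```

```text
[[510.3 198.2  77.    2.8]
 [523.5 154.4  77.9   1.1]
 [536.9 107.9  76.1   2.6]]
[[ 589.8 -164.5   79.4    0.1]
 [ 589.9 -263.5   74.8    0.8]
 [ 526.1 -165.4   77.9    0.6]
 [ 525.8 -215.9   76.     0.7]]
block corners z40 [[ 617.6  -48.4   40. ]
 [ 616.3 -294.    40. ]
 [ 492.1 -291.4   40. ]
 [ 469.7  -45.7   40. ]]
pockets [[ 587.8 -214.4   40. ]
 [ 524.2 -261.6   40. ]] mark [[534.7 -50.2  42. ]]
rack [[494.8 246.6  40. ]]
[[  -0.    -1.    -0.3   70.3]
 [   1.    -0.    -0.    -0.6]
 [   0.    -0.3    1.  -168.3]
 [   0.     0.     0.     1. ]] 67.55972297968029
```
Heights ~77 vs 85: my clicks on cap mid? calibrate ~2mm. Refine with wrist camera.

```bash
python3 jog.py '[[[-413, 216, 0, -1.143, 85], [-413, 216, 0, -1.143, 85], [-413, 216, 0, -1.143, 85], [-413, 216, 0, -1.143, 85], [-413, 216, 0, -1.143, 85], [-413, 216, 0, -1.143, 85], [-413, 216, 0, -1.143, 85], [-413, 216, 0, -1.143, 85], [-413, 216, 0, -1.143, 85], [-413, 216, 0, -1.143, 85], [-413, 216, 0, -1.143, 85], [-413, 216, 0, -1.143, 60]]]'; python3 jog.py '[[[0, 0, 0, 0, 60], [0, 0, 0, 0, 60], [0, 0, 0, 0, 60]]]'
```

Run:
```python
from h import *
s=r.observe(); print(s["joint_pos"],s["eef_pos"],s["ee_rot"]); snap("wrist","w1")
```

```text
time_s: 1.35
eef_pos: [545.0, -200.9, 205.5]
ee_rot: [0.707, -0.707, -0.0, 0.0]
contact_force: [-0.0, -0.5, -0.8]
width: 72.9
grip_force: 0.0
time_s: 1.65
eef_pos: [544.9, -201.8, 206.1]
ee_rot: [-0.707, 0.708, -0.0, 0.0]
contact_force: [-0.2, -0.3, -0.2]
width: 59.9
grip_force: 0.0
[-7.59941684e-02  3.09951933e-01 -1.03372404e-01  1.86677123e-05
 -1.15740595e+00  7.42977010e-02] [ 544.85996715 -201.75415707  206.06577414] [-7.06509388e-01  7.07703669e-01 -3.06104612e-05  1.50502388e-05]
```

View pics/w1.png

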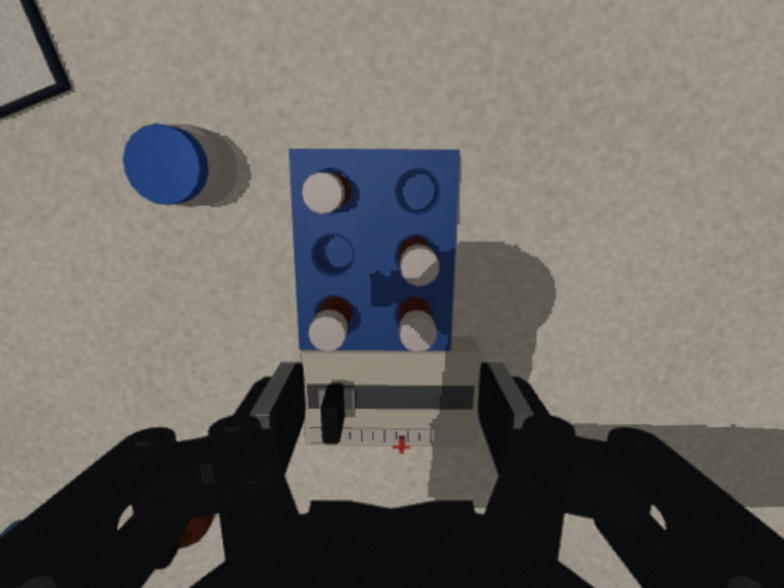

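Wrist view (784 px): pockets at (417,190), which is pocket0 and empty, and (333,254), which is pocket4 and empty. Caps are at (323,192), (419,265), (328,330), (417,330). The tab is at about (333,412) and the mark at about (402,445).

```bash
python3 jog.py '[[[-50, 0, 0, 0, 60], [-100, 0, 0, 0, 60], [-100, 0, 0, 0, 60], [-100, 0, 0, 0, 60], [-100, 0, 0, 0, 60]]]' >/dev/null; python3 -c "
from h import *
snap('wrist','w2')"
python3 jog.py '[[[-50, 0, 0, 0, 60], [-100, 0, 0, 0, 60], [-150, 0, 0, 0, 60], [-200, 10, 0, 0, 60], [-200, 20, 0, 0, 60], [-200, 20, 0, 0, 60], [-200, 20, 0, 0, 60], [-200, 20, 0, 0, 60]]]' >/dev/null; python3 -c "
from h import *
snap('wrist','w3')"
python3 jog.py '[[[-50, 0, 0, 0, 60], [-80, 0, 0, 0, 60], [-80, 0, 0, 0, 60], [-80, 0, 0, 0, 60], [-80, 0, 0, 0, 60]]]'; python3 -c "
from h import *
snap('wrist','w4')
a=[cv2.imread(f'pics/{n}_raw.png') for n in ('w2','w3','w4')]
cv2.imwrite('pics/m1.png',np.vstack([np.hstack([a[1][:300,80:480],a[2][:300,80:480]]),np.hstack([a[0][:300,80:480],np.zeros((300,400,3),np.uint8)])]))
"
```

```text
time_s: 3.6
eef_pos: [525.6, 178.1, 205.8]
ee_rot: [-0.707, 0.708, 0.0, -0.0]
contact_force: [0.7, -0.7, 1.3]
width: 60.0
grip_force: 0.0
```

View pics/m1.png

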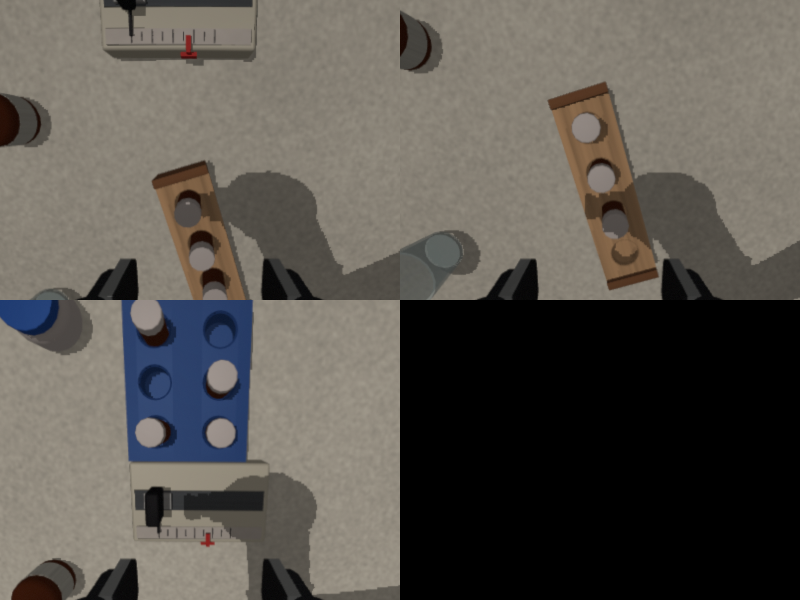

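Montage (raw offset +80 px in x): spares in w3 are at (188,212) and (202,258), and in w4 at (186,128), (201,179), (215,222). In w2, pockets are at (220,31) and (155,82), and caps at (146,16), (222,76), (150,132), (221,133). In w3 the pointer is at about (131,40) and the mark at about (189,36).

Run:
```python
from h import *
np.set_printoptions(precision=1,suppress=True)
w1,w2,w3,w4=[load(f"w{i}") for i in (1,2,3,4)]
o=np.array([80,0]);k=1/1.4
print("reader caps",tri(w1,np.array([[323,192],[419,265],[328,330],[417,330]])*k,w2,np.array([[146,16],[222,76],[150,132],[221,133]])+o))
P1=np.array([[417,190],[333,254]])*k;P2=np.array([[220,31],[155,82]])+o
print("pockets tri",tri(w1,P1,w2,P2)); print(onz(w1,P1,40),onz(w2,P2,40))
print("spares",tri(w3,np.array([[188,212],[202,258]])+o,w4,np.array([[186,128],[201,179]])+o))
print("c",onz(w4,np.array([[215,222]])+o,85))
def rd(c,uv):print(onz(c,np.array(uv)+o,40))
# block edges in w2 / w1 corners at z40: top-left, top-right, bottom-left,bottom right 
print("blk w1",onz(w1,np.array([[290,150],[460,150]])*k,40))
print("mark,pointer tri w2 w3",tri(w2,np.array([[208,236],[159,231]])+o,w3,np.array([[189,37],[131,38]])+o))
a=cv2.imread('pics/w1_raw.png')[90:260,190:350]; b=cv2.imread('pics/w2_raw.png')[0:170,190:350]; c=cv2.imread('pics/w3_raw.png')[0:70,170:350]; d=cv2.imread('pics/w2_raw.png')[150:250,200:360]; e=cv2.imread('pics/w4_raw.png')[75:295,215:350]
np.savez
z=lambda i,f:cv2.resize(i,None,fx=f,fy=f,interpolation=cv2.INTER_CUBIC)
can=np.zeros((600,800,3),np.uint8)
def put(i,x,y): can[y:y+i.shape[0],x:x+i.shape[1]]=i
put(z(c,4),0,0); put(z(d,3),0,290); put(cv2.convertScaleAbs(z(a[:, :],1.9),alpha=1.3),485,280)
cv2.imwrite('pics/m2.png',can)
```

```text
reader caps [[ 589.  -263.4   76.9    0.8]
 [ 524.7 -215.    80.1    0.3]
 [ 589.2 -167.6   78.     0.5]
 [ 524.8 -166.5   75.4    0.9]]
pockets tri [[ 524.  -263.4   33.     0.2]
 [ 588.6 -215.7   38.4    0. ]]
[[ 524.5 -263.5   40. ]
 [ 588.4 -215.9   40. ]] [[ 524.4 -261.5   40. ]
 [ 588.3 -215.4   40. ]]
spares [[536.5 108.4  74.1   0.5]
 [522.7 154.8  80.8   0.5]]
c [[509.5 195.8  85. ]]
blk w1 [[ 616.8 -292.1   40. ]
 [ 493.7 -291.8   40. ]]
mark,pointer tri w2 w3 [[534.6 -55.6  46.    0.6]
 [590.8 -57.8  35.5   1. ]]Traceback (most recent call last):
  File "<stdin>", line 19, in <module>
  File "<stdin>", line 18, in put
ValueError: could not broadcast input array from shape (323,304,3) into shape (320,304,3)
```

```bash
python3 jog.py '[[[23, 3, 20, 0, 46], [23, 3, 50, 0, 46], [23, 3, 80, 0, 46], [23, 3, 80, 0, 46], [23, 3, 80, 0, 46]]]'; python3 -c "
from h import *
snap('wrist','w5'); s=r.observe(); print(s['eef_pos'])
i=cv2.imread('pics/w5_raw.png')[100:400,80:480]
c=cv2.imread('pics/w3_raw.png')[0:75,170:370]
cv2.imwrite('pics/m3.png',np.vstack([cv2.resize(i,(800,600))[:300] if 0 else cv2.resize(i,(400,300)).repeat(1,0), cv2.resize(c,(400,150))]) if 0 else np.vstack([np.hstack([i,np.zeros((300,400,3),np.uint8)]),cv2.resize(c,(800,300),interpolation=cv2.INTER_CUBIC)]))
"
```

```text
time_s: 4.15
eef_pos: [523.0, 155.5, 126.5]
ee_rot: [-0.707, 0.707, -0.0, -0.0]
contact_force: [-0.1, -0.7, 0.5]
width: 46.0
grip_force: 0.0
[523.66530209 156.15817333 127.44454303]
```

View pics/m3.png

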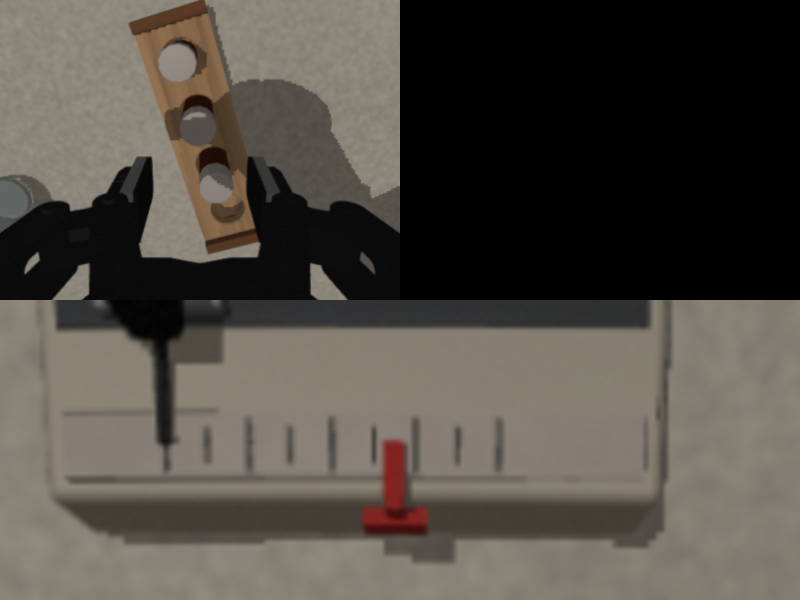

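Spare b's cap is at (198,126), centred between the fingers (152 to 248). The crop of w3 shows the pointer tip at raw (211.5,35) and the mark tip at raw (268.7,35). Descend and grip.

```bash
python3 jog.py '[[[1, 0, 35, 0, 46], [1, 0, 70, 0, 46], [1, 0, 70, 0, 46], [1, 0, 70, 0, 46], [1, 0, 70, 0, 22], [1, 0, 70, 0, 22], [1, 0, 70, 0, 22], [1, 0, 70, 0, 22], [1, 0, 70, 0, 22], [1, 0, 70, 0, 22]]]' 35
python3 - <<'E'
from h import *
np.set_printoptions(precision=1,suppress=True)
w3=load("w3");P=onz(w3,[[211.5,35],[268.75,35]],42);print(P,P[0]-P[1])
print(onz(w3,[[211.5-.25+0,35],[211.5+10.4*8,35]],40))
s=r.observe();print(s["eef_pos"],s["width"],s["grip_force"],s["contact_force"])
E
```

```text
time_s: 5.2
eef_pos: [526.6, 157.1, 60.1]
ee_rot: [0.708, -0.706, 0.002, -0.005]
contact_force: [2.2, 0.7, 6.1]
width: 22.3
grip_force: 3.5
[[589.5 -58.8  42. ]
 [534.6 -58.4  42. ]] [54.9 -0.4  0. ]
[[590.1 -59.3  40. ]
 [509.7 -58.8  40. ]]
[526.6 157.1  60.1] 22.25414780383129 3.483963388862321 [2.2 0.7 6.1]
```

```bash
python3 -c "
from h import *
snap('wrist','w6'); s=snap('side','s6')
i=cv2.imread('pics/w6_raw.png')[100:400,80:480]; j=cv2.imread('pics/s6_raw.png')[200:350,200:350]
cv2.imwrite('pics/m4.png',np.hstack([cv2.resize(i,(450,337)),cv2.resize(j,(337,337),interpolation=cv2.INTER_CUBIC)]))
"
```

```text
(no output)
```

View pics/m4.png

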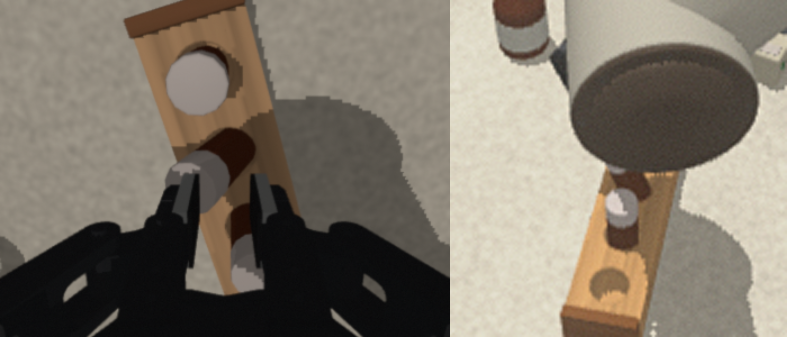

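The grip missed: the vial leans, with its cap at about raw (255,260) beside the left fingertip. I'll check the geometry numerically.

Run:
```python
from h import *
np.set_printoptions(precision=1,suppress=True)
w5=load("w5");w6=load("w6");w4=load("w4")
print("cap b w5 z76,85",onz(w5,[[278,226]],76),onz(w5,[[278,226]],85)); print("a,c",onz(w5,[[258,161],[295,283]],78))
print("cap now",onz(w6,[[255,260]],80), "body bottom",onz(w6,[[80+245/1.125,100+138/1.125]],40), "a",onz(w6,[[80+197/1.125,100+83/1.125]],85))
# fingertip centre: tool (0,±y,8)
for n,c,p,w in (("w5",w5,[523.3,155.8,127],46),("w6",w6,[526.6,157.1,60.1],22)):
    print(n,proj(c,[[p[0]+w/2,p[1],p[2]-8],[p[0]-w/2,p[1],p[2]-8],[p[0]+w/2,p[1],p[2]+11],[p[0]-w/2,p[1],p[2]+11]]))
print(r.get_image("wrist")["mount"])
s=r.observe(); print(s["eef_pos"],R.from_quat(s["ee_rot"]).as_matrix())
```

```text
cap b w5 z76,85 [[523.1 154.9  76. ]] [[523. 152.  85.]]
a,c [[536.7 107.6  78. ]
 [510.1 200.1  78. ]]
cap now [[538.  152.4  80. ]] body bottom [[514.3 144.7  40. ]] a [[536.6 107.4  85. ]]
w5 [[239.1 249.1]
 [315.7 249. ]
 [234.8 262.2]
 [319.6 262.1]]
w6 [[259.6 248.2]
 [296.2 248.4]
 [257.2 261.3]
 [297.7 261.5]]
[[  -0.    -1.    -0.3   70.2]
 [   1.    -0.     0.     0.7]
 [  -0.    -0.3    1.  -168.3]
 [   0.     0.     0.     1. ]]
[526.6 157.1  60.1] [[ 0. -1.  0.]
 [-1. -0.  0.]
 [-0. -0. -1.]]
```

```bash
python3 -c "
from h import *
i=cv2.imread('pics/w6_raw.png')[190:340,200:360]
cv2.imwrite('pics/m5.png',cv2.convertScaleAbs(cv2.resize(i,(640,600),interpolation=cv2.INTER_CUBIC),alpha=1.8,beta=15))
"
```

```text
(no output)
```

View pics/m5.png

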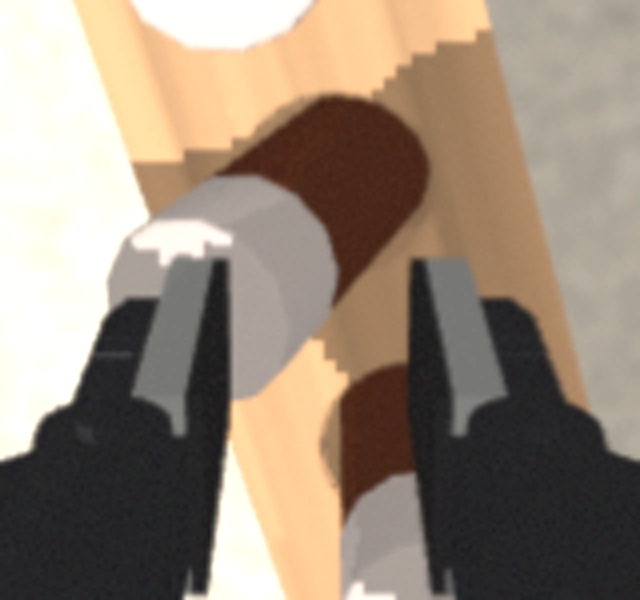

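The fingertips appear at the cap's top level. By the known opening (46 mm spans 96 px, 22 mm spans 46 px) they sit at about 150 mm camera depth, not the 186 expected, so the tips may be about 35 mm farther back than I took. I'll check this against the first side view.

Run:
```python
from h import *
np.set_printoptions(precision=1,suppress=True)
s=load("side"); M=R.from_quat([-0.212,0.977,0.001,0]).as_matrix(); p=np.array([259.1,-568.2,205])
for z in (8,-5,-30,-45):
    print(z,proj(s,[p+M@[0,y,z] for y in (-43,43,-57,57)])*1.4)
i=cv2.imread('pics/side_raw.png')[0:90,480:560]; cv2.imwrite('pics/m6.png',cv2.resize(i,(533,600),interpolation=cv2.INTER_CUBIC))
```

```text
8 [[704.2 103.9]
 [719.4 125.5]
 [701.8 100.6]
 [722.1 129.3]]
-5 [[706.8  97.2]
 [722.3 118.6]
 [704.4  93.9]
 [725.  122.3]]
-30 [[711.9  83.8]
 [728.  104.8]
 [709.4  80.6]
 [730.8 108.5]]
-45 [[715.1  75.6]
 [731.6  96.3]
 [712.6  72.5]
 [734.4  99.9]]
```

View pics/m6.png

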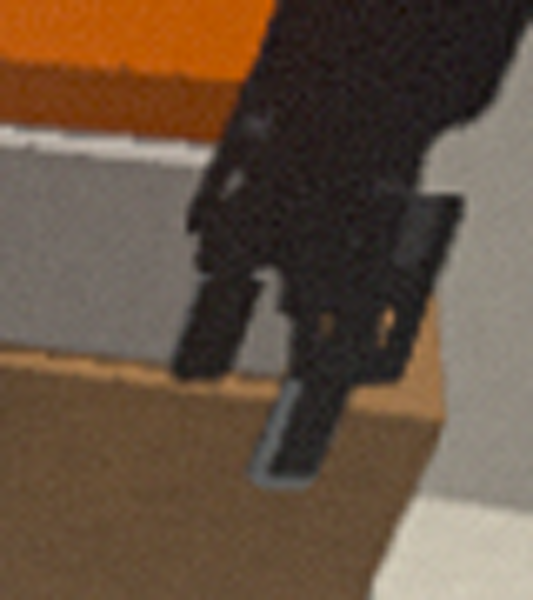

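Side crop: tips at about (714,79) and (732,102) on the 784 scale. That matches tool z ≈ -35 for the open gripper, so the fingertips stand about 30 mm farther back than stated and the tips landed on the cap. Lift off and look again.

```bash
python3 jog.py '[[[0, 0, -10, 0, 22], [0, 0, -40, 0, 22], [0, 0, -70, 0, 46], [0, 0, -70, 0, 46], [0, 0, -70, 0, 46], [0, 0, -70, 0, 46]]]'
python3 - <<'E'
from h import *
np.set_printoptions(precision=1,suppress=True)
px,c=snap('wrist','w7')
i=cv2.imread('pics/w7_raw.png')[100:300,180:380]
cv2.imwrite('pics/m7.png',cv2.convertScaleAbs(cv2.resize(i,(600,600),interpolation=cv2.INTER_CUBIC),alpha=1.5,beta=10))
s=r.observe();print(s["eef_pos"],s["contact_force"])
E
```

```text
time_s: 5.95
eef_pos: [521.7, 154.9, 125.6]
ee_rot: [-0.707, 0.707, 0.0, -0.001]
contact_force: [0.7, -1.1, -0.4]
width: 46.0
grip_force: 0.0
[521.7 154.8 125.2] [0.2 0.3 0.8]
```

View pics/m7.png

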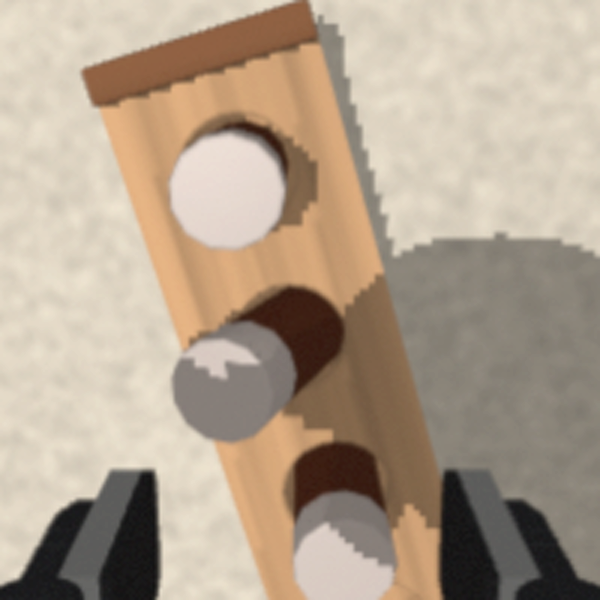

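Spare b is still leaning towards +x (cap at raw (258,229), about 13 mm off) in its hole, and a and c stand upright. With the fingers wide open and 35 mm deeper, closing along x will straighten it.

```bash
python3 - <<'E'
from h import *
np.set_printoptions(precision=1,suppress=True)
c=load("w7"); print(onz(c,[[257.7,229.3]],82), onz(c,[[180+228/3,100+188/3],[180+345/3,100+570/3]],85))
E
python3 jog.py '[[[1, -2, 0, 0, 78], [1, -2, 0, 0, 78], [1, -2, 0, 0, 78], [1, -2, 0, 0, 78], [1, -2, 0, 0, 78]]]'; python3 jog.py '[[[0, 0, 30, 0, 78], [0, 0, 60, 0, 78], [0, 0, 80, 0, 78], [0, 0, 90, 0, 78], [0, 0, 90, 0, 78], [0, 0, 90, 0, 78]]]'
```

```text
[[536.1 154.6  82. ]] [[536.1 107.3  85. ]
 [509.1 201.1  85. ]]
time_s: 6.5
eef_pos: [524.4, 154.2, 125.8]
ee_rot: [-0.707, 0.707, 0.0, -0.0]
contact_force: [0.0, -0.6, 0.7]
width: 77.8
grip_force: 0.0
time_s: 7.1
eef_pos: [525.2, 154.6, 36.7]
ee_rot: [0.707, -0.707, 0.0, -0.001]
contact_force: [-0.0, -0.2, -0.5]
width: 78.2
grip_force: 0.0
```

```bash
python3 jog.py '[[[0, 1, 6, 0, 78], [0, 1, 12, 0, 70], [0, 1, 12, 0, 60], [0, 1, 12, 0, 54], [0, 1, 12, 0, 48], [0, 1, 12, 0, 42], [0, 1, 12, 0, 36], [0, 1, 12, 0, 30], [0, 1, 12, 0, 24], [0, 1, 12, 0, 20], [0, 1, 12, 0, 20], [0, 1, 12, 0, 20]]]' 35; python3 jog.py '[[[0, 1, 12, 0, 20], [0, 1, 12, 0, 20]]]'
python3 -c "
from h import *
snap('wrist','w8')"
```

```text
time_s: 8.3
eef_pos: [523.4, 154.2, 23.9]
ee_rot: [0.707, -0.707, -0.0, 0.0]
contact_force: [-0.7, 0.1, 0.2]
width: 25.1
grip_force: 34.3
time_s: 8.5
eef_pos: [523.4, 154.6, 15.7]
ee_rot: [0.708, -0.706, 0.001, -0.001]
contact_force: [-6.1, -1.0, 22.8]
width: 25.4
grip_force: 34.4
```

Gripped at 25 mm. The second command pressed down further (my repeat of the shift), at 23 N. Lift now.

```bash
python3 jog.py '[[[0, -1, -15, 0, 20], [0, -1, -30, 0, 20], [0, -1, -60, 0, 20], [0, -1, -100, 0, 20], [0, -1, -130, 0, 20], [0, -1, -130, 0, 20], [0, -1, -130, 0, 20]]]'; python3 -c "
from h import *
snap('wrist','w9')
i=cv2.imread('pics/w9_raw.png')[100:300,180:380]
j=cv2.imread('pics/w8_raw.png')[100:300,180:380]
cv2.imwrite('pics/m8.png',cv2.convertScaleAbs(np.hstack([cv2.resize(i,(400,400)),cv2.resize(j,(400,400))]),alpha=1.5,beta=10))
"
```

```text
time_s: 9.25
eef_pos: [523.3, 154.4, 142.2]
ee_rot: [-0.707, 0.707, 0.0, 0.001]
contact_force: [-1.0, 0.6, -1.4]
width: 25.5
grip_force: 34.5
```

View pics/m8.png

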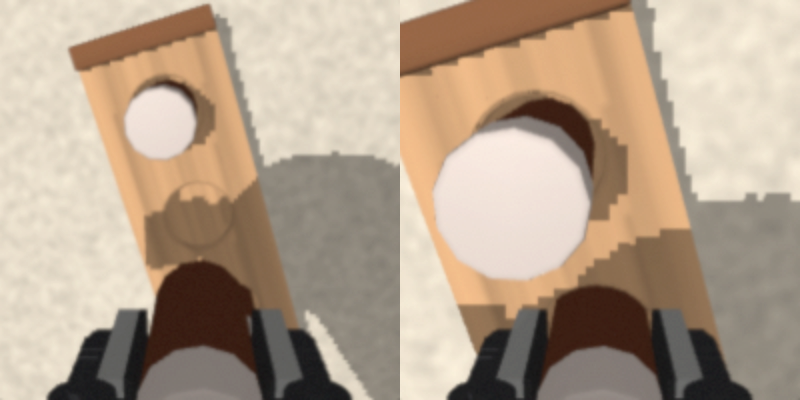

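The vial is held upright and centred between the pads: base arc at raw (280,230), cap at (282,300). That was the last picture view; from here I go by numbers.

Run:
```python
from h import *
np.set_printoptions(precision=3,suppress=True)
im=r.get_image("wrist");m=np.array(im["mount"]);print(m,im["cx"],im["cy"],im["D"])
s=r.observe();p=np.array(s["eef_pos"]);c=load("w9")
for z in (-25,-15,-5,5,15): print(z,proj(c,[p+[0,-13,-z],p+[13,0,-z]]), "top",proj(c,[p+[0,-13,-z+75]]), "tips",proj(c,[p+[12.7,-11,-z]]))
px=cv2.imread("pics/w9_raw.png"); print(px[200:300:3,280].tolist())
```

```text
[[  -0.      -0.962   -0.272   70.217]
 [   1.      -0.001    0.001    0.745]
 [  -0.001   -0.272    0.962 -168.322]
 [   0.       0.       0.       1.   ]] 279.3140904209516 215.8619716111545 [-0.038  0.     0.     0.     0.   ]
-25 [[279.285 246.313]
 [253.597 270.35 ]] top [[279.334 349.615]] tips [[253.669 250.097]]
-15 [[279.282 239.325]
 [255.055 262.152]] top [[279.323 326.728]] tips [[255.153 242.915]]
-5 [[279.279 233.106]
 [256.357 254.835]] top [[279.314 308.051]] tips [[256.475 236.521]]
5 [[279.276 227.537]
 [257.527 248.265]] top [[279.307 292.531]] tips [[257.66  230.792]]
15 [[279.274 222.52 ]
 [258.583 242.334]] top [[279.301 279.439]] tips [[258.728 225.63 ]]
[[46, 64, 84], [45, 64, 83], [45, 63, 82], [45, 63, 83], [46, 64, 83], [46, 65, 84], [46, 65, 86], [46, 64, 84], [39, 56, 73], [44, 62, 80], [32, 48, 68], [5, 12, 31], [6, 14, 32], [4, 11, 30], [5, 11, 31], [6, 12, 32], [5, 12, 31], [4, 13, 32], [6, 13, 31], [5, 13, 31], [6, 12, 32], [7, 14, 33], [6, 14, 32], [6, 11, 32], [20, 27, 41], [70, 73, 78], [69, 73, 78], [69, 72, 78], [70, 74, 79], [69, 73, 78], [70, 73, 78], [72, 74, 80], [80, 83, 89], [78, 81, 87]]
```

```bash
python3 jog.py '[[[40, -1, 0, 0, 20], [80, -1, 0, 0, 20], [120, -1, 0, 0, 20], [160, -1, 0, 0, 20], [200, -1, 0, 0, 20], [240, -1, 0, 0, 20], [280, -1, 0, 0, 20], [320, -1, 0, 0, 20], [360, -1, 0, 0, 20], [400, -1, 0, 0, 20], [417, -1, 0, 0, 20], [417, -1, 0, 0, 20]]]' >/dev/null;  python3 jog.py '[[[0, 0, 20, 0, 20], [0, 0, 40, 0, 20], [0, 0, 60, 0, 20], [0, 0, 75, 0, 20], [0, 0, 75, 0, 20], [0, 0, 75, 0, 20]]]'
python3 - <<'E'
from h import *
np.set_printoptions(precision=1,suppress=True)
snap('wrist','w10');s=r.observe();print(s["eef_pos"])
px=cv2.imread("pics/w10_raw.png").astype(int)
print("column 280 r,b:",[(y,px[y,280,2],px[y,280,1],px[y,280,0]) for y in range(170,262,2)])
print("row 205:",[(x,px[205,x,2],px[205,x,0]) for x in range(230,330,3)])
c=load("w10");print(proj(c,[[524.3,-262.5-15,40],[524.3,-262.5+15,40],[524.3-15,-262.5,40],[524.3+15,-262.5,40]]))
E
```

```text
time_s: 11.15
eef_pos: [524.5, -261.9, 66.7]
ee_rot: [0.708, -0.707, -0.0, 0.0]
contact_force: [0.7, -0.7, 0.4]
width: 25.6
grip_force: 34.5
[ 525.1 -262.2   67.5]
column 280 r,b: [(170, np.int64(165), np.int64(158), np.int64(144)), (172, np.int64(165), np.int64(157), np.int64(143)), (174, np.int64(167), np.int64(159), np.int64(145)), (176, np.int64(167), np.int64(160), np.int64(146)), (178, np.int64(166), np.int64(158), np.int64(144)), (180, np.int64(161), np.int64(154), np.int64(141)), (182, np.int64(69), np.int64(72), np.int64(82)), (184, np.int64(19), np.int64(31), np.int64(59)), (186, np.int64(19), np.int64(31), np.int64(59)), (188, np.int64(14), np.int64(28), np.int64(58)), (190, np.int64(17), np.int64(30), np.int64(58)), (192, np.int64(33), np.int64(51), np.int64(88)), (194, np.int64(44), np.int64(65), np.int64(111)), (196, np.int64(42), np.int64(64), np.int64(110)), (198, np.int64(43), np.int64(65), np.int64(110)), (200, np.int64(43), np.int64(64), np.int64(111)), (202, np.int64(41), np.int64(64), np.int64(109)), (204, np.int64(41), np.int64(64), np.int64(110)), (206, np.int6
[... 1932 characters left out ...]
, (278, np.int64(42), np.int64(110)), (281, np.int64(41), np.int64(109)), (284, np.int64(41), np.int64(109)), (287, np.int64(41), np.int64(109)), (290, np.int64(41), np.int64(109)), (293, np.int64(40), np.int64(108)), (296, np.int64(40), np.int64(108)), (299, np.int64(26), np.int64(78)), (302, np.int64(21), np.int64(65)), (305, np.int64(21), np.int64(63)), (308, np.int64(22), np.int64(64)), (311, np.int64(20), np.int64(62)), (314, np.int64(21), np.int64(63)), (317, np.int64(21), np.int64(63)), (320, np.int64(22), np.int64(63)), (323, np.int64(23), np.int64(64)), (326, np.int64(98), np.int64(87)), (329, np.int64(100), np.int64(87))]
[[278.3 215.1]
 [278.3 258.1]
 [301.  237. ]
 [255.5 237. ]]
```

```bash
python3 jog.py '[[[2, 0.5, 5, 0, 20], [2, 0.5, 12, 0, 20], [2, 0.5, 18, 0, 20], [2, 0.5, 22, 0, 20], [2, 0.5, 26, 0, 20], [2, 0.5, 30, 0, 20], [2, 0.5, 30, 0, 20], [2, 0.5, 30, 0, 20]]]'
```

```text
time_s: 12.0
eef_pos: [524.4, -264.4, 36.5]
ee_rot: [0.707, -0.707, 0.0, -0.0]
contact_force: [1.4, 3.0, -0.3]
width: 25.1
grip_force: 34.9
```

```bash
python3 jog.py '[[[-0.7, 0, 4, 0, 20], [-0.7, 0, 8, 0, 20], [-0.7, 0, 12, 0, 20], [-0.7, 0, 15, 0, 20], [-0.7, 0, 15, 0, 20], [-0.7, 0, 15, 0, 20]]]'
```

```text
time_s: 12.6
eef_pos: [524.0, -264.0, 21.4]
ee_rot: [-0.707, 0.707, 0.0, 0.0]
contact_force: [2.3, 2.7, -1.9]
width: 25.6
grip_force: 34.9
```

```bash
python3 jog.py '[[[-0.7, 0, 2, 0, 20], [-0.7, 0, 4, 0, 20], [-0.7, 0, 6, 0, 20], [-0.7, 0, 6, 0, 20]]]';python3 jog.py '[[[0, 0, 2, 0, 20], [0, 0, 2, 0, 20]]]'
```

```text
time_s: 13.0
eef_pos: [523.9, -263.6, 16.0]
ee_rot: [0.707, -0.707, 0.0, 0.0]
contact_force: [1.3, 0.2, 1.2]
width: 25.6
grip_force: 35.0
time_s: 13.2
eef_pos: [524.0, -263.7, 15.9]
ee_rot: [0.707, -0.707, 0.0, 0.0]
contact_force: [-2.2, 2.1, 10.9]
width: 25.2
grip_force: 36.0
```

```bash
python3 jog.py '[[[0, 0, -1, 0, 30], [0, 0, -1, 0, 36], [0, 0, -1, 0, 44], [0, 0, -1, 0, 44], [0, 0, -1, 0, 44]]]'; python3 jog.py '[[[0, 0, -20, 0, 44], [0, 0, -50, 0, 44], [0, 0, -80, 0, 44], [0, 0, -110, 0, 44], [0, 0, -120, 0, 44], [0, 0, -120, 0, 44], [0, 0, -120, 0, 44]]]'
python3 - <<'E'
from h import *
np.set_printoptions(precision=1,suppress=True)
def caps(px,lo=100):
    hsv=cv2.cvtColor(px,cv2.COLOR_RGB2HSV)
    m=((hsv[...,1]<40)&(hsv[...,2]>lo)).astype(np.uint8)
    n,l,st,ce=cv2.connectedComponentsWithStats(m)
    return [(ce[i].round(1),st[i].tolist()) for i in range(1,n) if 150<st[i,4]<3000 and st[i,3]<70]
px,c=snap("wrist","w11"); q=caps(px); 
for ce,st in q: print(ce,st,onz(c,[ce],80))
s=load("w1")
print("expected cap mid px:",proj(c,[[524.3,-262.5,85],[589,-263.4,85]]))
px,c=snap("top","t11");
print("top expected",proj(c,[[524.3,-262.5,80],[524.7,-215,80]]))
for ce,st in caps(px,80):
    P=onz(c,[ce],80)[0]
    if st[4]<400 and 480<P[0]<620: print(ce,st,P)
E
```

```text
time_s: 13.7
eef_pos: [523.7, -263.4, 14.6]
ee_rot: [-0.707, 0.707, 0.0, -0.0]
contact_force: [-0.0, 0.5, -0.4]
width: 44.3
grip_force: 0.0
time_s: 14.4
eef_pos: [523.1, -263.0, 133.6]
ee_rot: [-0.707, 0.707, 0.001, -0.0]
contact_force: [0.5, -0.1, -0.7]
width: 44.3
grip_force: 0.0
[188.2 226.6] [171, 210, 35, 34, 927] [[ 589.8 -262.1   80. ]]
[275.6 286.3] [259, 272, 34, 30, 791] [[ 525.  -212.8   80. ]]
[274.1 339.4] [234, 326, 57, 28, 723] [[ 526.5 -163.4   80. ]]
[153.3 390.6] [129, 363, 42, 52, 982] [[ 634.5 -108.6   80. ]]
[417.1 405.3] [390, 391, 53, 29, 625] [[396.4 -90.3  80. ]]
expected cap mid px: [[276.2 228.1]
 [187.2 227.1]]
top expected [[393.2 233.7]
 [372.1 233.7]]
```

Run:
```python
from h import *
np.set_printoptions(precision=1,suppress=True)
for n,x0,x1,y0,y1 in (("w11",255,300,205,255),("t11",350,405,195,245)):
    px=cv2.imread(f"pics/{n}_raw.png"); g=px[y0:y1:3,x0:x1:3]
    print(n); 
    for row in g: print(" ".join("W" if (p.max()-p.min())<25 and p.max()>50 else ("B" if p[0]>p[2]+12 else ("r" if p[2]>p[0]+8 else ".")) for p in row))
def tri2(): pass
def cap(n,x0,x1,y0,y1):
    px=cv2.imread(f"pics/{n}_raw.png")[y0:y1,x0:x1].astype(int); m=((px.max(2)-px.min(2))<25)&(px.max(2)>50); y,x=np.nonzero(m); return [x.mean()+x0,y.mean()+y0,x.max()-x.min(),y.max()-y.min()]
print(cap("w11",255,300,205,255));
```

```text
w11
B B B . r r W W W W W r r B B
B B B r W W W W W W W W r B B
B B B W W W W W W W W W W B B
B B B W W W W W W W W W W W B
B B W W W W W W W W W W W W B
B B W W W W W W W W W W W W B
B B W W W W W W W W W W W W B
B B W W W W W W W W W W W W B
B B W W W W W W W W W W W W B
B B W W W W W W W W W W W W B
B B B W W W W W W W W W W B B
B B B B W W W W W W W W B B B
B B B B B B W W W W W B B B B
B B B B B B B B B B B B B B B
B B B B B B B B B B B B B B B
B B B B . r r r r r . B B B B
B B B r r r r r r r r r B B B
t11
W W W W W W W W W W W . r r . W W W W
W W W W W W W W W W W r r . . W W W W
W W W W W W W W W W W r . r W W W W W
W W W W W W W W W W W . . W W W W W W
W W W W W W W W W W . . . . W W W W W
W W W W W W W W W W . r . W W W W W W
W W W W W W W W W . . . . W W W W W W
W W W W W W W W W . . . . . W W W W W
W W W W W W W W W . . B B . r . r . .
W W W W W W W W W B B B B B B B B W .
W W W W W W W W W B B B B B B B B W .
W W W W W W W W W B B B B B B B B B .
W W W W W W W W W W B B B . W W W B W
W W W W W W W W W W B r . W W W W B W
W W W W W W W W W B B r r . W W W B W
W W W W W W W W W B B B r r . B B . .
W W W W W W W W W B B B B B B B B . .
[np.float64(278.00262697022765), np.float64(223.39929947460595), np.int64(36), np.int64(45)]
```

The cap in pocket0 sits at raw (278,223), 35 px across like its seated neighbour. Now spare a.

```bash
python3 jog.py '[[[-40, -2, 0, 0, 50], [-80, -4, 0, 0, 50], [-120, -6, 0, 0, 50], [-160, -8, 0, 0, 50], [-200, -10, 0, 0, 50], [-240, -12, 0, 0, 50], [-280, -13, 0, 0, 50], [-320, -13, 0, 0, 50], [-350, -13, 0, 0, 50], [-372, -13, 0, 0, 50], [-372, -13, 0, 0, 50], [-372, -13, 0, 0, 50]]]'
python3 - <<'E'
from h import *
np.set_printoptions(precision=1,suppress=True)
px,c=snap("wrist","w12"); s=r.observe(); print(s["eef_pos"])
u=proj(c,[[536.4,107.8,85]])[0];print("exp",u)
hsv=cv2.cvtColor(px,cv2.COLOR_RGB2HSV); m=((hsv[...,1]<45)&(hsv[...,2]>50)).astype(np.uint8)
x0,y0=int(u[0])-24,int(u[1])-24
for y in range(y0,y0+64,3): print(y," ".join("W" if m[y,x] else "." for x in range(x0,x0+50,3)))
sub=m[y0:y0+48,x0:x0+48]; yy,xx=np.nonzero(sub); print(xx.mean()+x0,yy.mean()+y0)
E
```

```text
time_s: 15.7
eef_pos: [536.3, 108.6, 133.6]
ee_rot: [0.707, -0.707, -0.0, 0.001]
contact_force: [0.4, -0.5, 0.2]
width: 50.0
grip_force: 0.0
[536.4 108.1 133.9]
exp [277.7 226.6]
202 . . . . . . . . . . . . . . . . .
205 . . . . . . . W W W . . . . . . .
208 . . . . . W W W W W W W . . . . .
211 . . . . W W W W W W W W W . . . .
214 . . . . W W W W W W W W W W . . .
217 . . . W W W W W W W W W W W . . .
220 . . . W W W W W W W W W W W . . .
223 . . . W W W W W W W W W W W . . .
226 . . . W W W W W W W W W W W . . .
229 . . . W W W W W W W W W W W . . .
232 . . . W W W W W W W W W W W . . .
235 . . . . W W W W W W W W W . . . .
238 . . . . . W W W W W W W . . . . .
241 . . . . . . W W W W W . . . . . .
244 . . . . . . . . . . . . . . . . .
247 . . . . . . . . . . . . . . . . .
250 W . . . . . . . . . . . . . . . .
253 W . . . . . . . . . . . . . . . .
256 W . . . . . . . . . . . . . . . .
259 W W . . . . . . . . . . . . . . .
262 W W . . . . . . . . . . . . . . .
265 W W . . . . . . . . . . . . . . .
277.0258620689655 223.47318007662835
```

```bash
python3 jog.py '[[[0, 0, 40, 0, 50], [0, 0, 80, 0, 50], [0, 0, 100, 0, 50], [0, 0, 112, 0, 50], [0, 0, 112, 0, 50], [0, 0, 112, 0, 42], [0, 0, 112, 0, 36], [0, 0, 112, 0, 30], [0, 0, 112, 0, 24], [0, 0, 112, 0, 20], [0, 0, 112, 0, 20], [0, 0, 112, 0, 20]]]' 35; python3 jog.py '[[[0, 0, -15, 0, 20], [0, 0, -30, 0, 20], [0, 0, -60, 0, 20], [0, 0, -100, 0, 20], [0, 0, -120, 0, 20], [0, 0, -120, 0, 20], [0, 0, -120, 0, 20]]]'
```

```text
time_s: 16.95
eef_pos: [537.8, 109.0, 24.1]
ee_rot: [0.707, -0.707, 0.001, -0.001]
contact_force: [-1.0, 0.1, 6.1]
width: 25.3
grip_force: 34.4
time_s: 17.65
eef_pos: [536.4, 108.6, 142.6]
ee_rot: [-0.707, 0.707, 0.0, 0.0]
contact_force: [0.5, 0.0, -1.3]
width: 25.1
grip_force: 34.4
```

```bash
python3 jog.py '[[[40, -6, 0, 0, 20], [80, -12, 0, 0, 20], [120, -18, 0, 0, 20], [160, -24, 0, 0, 20], [200, -30, 0, 0, 20], [240, -38, 0, 0, 20], [280, -46, 0, 0, 20], [310, -51.6, 0, 0, 20], [324.3, -51.6, 0, 0, 20], [324.3, -51.6, 0, 0, 20], [324.3, -51.6, 0, 0, 20]]]' >/dev/null;  python3 jog.py '[[[0, 0, 15, 0, 20], [0, 0, 30, 0, 20], [0, 0, 30, 0, 20], [0, 0, 30, 0, 20]]]'
python3 - <<'E'
from h import *
np.set_printoptions(precision=1,suppress=True)
px,c=snap('wrist','w13');s=r.observe();p=np.array(s["eef_pos"]);print(p)
for y in range(190,300,3): print(y,px[y,264].tolist(),px[y,279].tolist(),px[y,294].tolist())
print("p4 rim",proj(c,[[588.4,-215.6-15,40],[588.4,-215.6+15,40]]), "held bottom edge zb 8,14:",proj(c,[p+[0,-13,-8],p+[0,-13,-14]]))
E
```

```text
time_s: 19.15
eef_pos: [588.6, -214.6, 113.0]
ee_rot: [0.708, -0.706, -0.0, 0.0]
contact_force: [0.2, 0.1, -0.6]
width: 25.6
grip_force: 34.5
[ 589.1 -214.9  113.6]
190 [47, 72, 120] [46, 70, 118] [46, 70, 119]
193 [47, 71, 119] [46, 70, 118] [44, 68, 116]
196 [47, 71, 119] [44, 68, 116] [44, 68, 116]
199 [46, 69, 118] [39, 62, 107] [44, 67, 116]
202 [33, 53, 95] [45, 69, 117] [43, 67, 114]
205 [24, 40, 72] [43, 67, 115] [21, 37, 68]
208 [22, 37, 67] [29, 46, 82] [21, 34, 64]
211 [22, 37, 67] [21, 36, 67] [20, 34, 63]
214 [22, 37, 67] [21, 36, 66] [19, 33, 59]
217 [22, 36, 65] [20, 36, 67] [19, 32, 59]
220 [19, 32, 59] [22, 37, 67] [19, 31, 58]
223 [18, 31, 59] [20, 36, 66] [18, 32, 60]
226 [18, 32, 59] [38, 18, 14] [19, 33, 63]
229 [20, 33, 62] [39, 17, 8] [22, 36, 64]
232 [38, 22, 24] [40, 18, 10] [38, 19, 19]
235 [41, 17, 8] [38, 16, 6] [38, 16, 6]
238 [39, 16, 7] [39, 17, 8] [39, 16, 7]
241 [40, 19, 10] [40, 19, 10] [38, 16, 6]
244 [38, 16, 7] [39, 15, 7] [38, 16, 6]
247 [38, 15, 7] [38, 16, 8] [38, 17, 6]
250 [38, 16, 6] [38, 15, 7] [38, 15, 7]
253 [38, 16, 7] [37, 15, 4] [39, 18, 10]
256 [39, 17, 9] [38, 16, 6] [39, 17, 8]
259 [38, 16, 6] [39, 18, 10] [39, 16, 8]
262 [39, 16, 9] [39, 17, 8] [39, 17, 8]
265 [39, 18, 9] [91, 85, 81] [39, 17, 9]
268 [66, 53, 48] [92, 86, 83] [86, 78, 75]
271 [92, 86, 82] [93, 87, 83] [93, 87, 83]
274 [92, 86, 82] [93, 87, 83] [92, 86, 82]
277 [93, 86, 83] [93, 87, 83] [92, 86, 83]
280 [92, 86, 82] [94, 88, 84] [93, 86, 83]
283 [93, 87, 83] [103, 96, 93] [92, 86, 82]
286 [99, 92, 89] [103, 96, 93] [100, 93, 89]
289 [103, 96, 93] [102, 95, 91] [103, 96, 92]
292 [103, 96, 92] [102, 96, 92] [103, 96, 92]
295 [102, 96, 92] [103, 96, 92] [103, 95, 92]
298 [103, 96, 92] [102, 95, 91] [103, 96, 92]
p4 rim [[278.4 198.7]
 [278.3 234.7]] held bottom edge zb 8,14: [[277.1 227.7]
 [277.1 224.6]]
```

```bash
python3 jog.py '[[[0, 0.4, 20, 0, 20], [0, 0.4, 40, 0, 20], [0, 0.4, 52, 0, 20], [0, 0.4, 58, 0, 20], [0, 0.4, 62, 0, 20], [0, 0.4, 66, 0, 20], [0, 0.4, 69, 0, 20], [0, 0.4, 69, 0, 20], [0, 0.4, 69, 0, 20]]]'
```

```text
time_s: 20.1
eef_pos: [588.4, -215.7, 44.3]
ee_rot: [0.707, -0.707, 0.0, -0.0]
contact_force: [-0.2, 0.9, 0.2]
width: 25.4
grip_force: 34.4
```

```bash
python3 jog.py '[[[0, 0, 4, 0, 20], [0, 0, 8, 0, 20], [0, 0, 12, 0, 20], [0, 0, 15, 0, 20], [0, 0, 18, 0, 20], [0, 0, 18, 0, 20], [0, 0, 18, 0, 20]]]'; python3 jog.py '[[[0, 0, 2, 0, 20], [0, 0, 4, 0, 20], [0, 0, 4, 0, 20]]]'
```

```text
time_s: 20.8
eef_pos: [588.3, -215.6, 25.8]
ee_rot: [-0.707, 0.707, 0.0, 0.0]
contact_force: [1.7, 0.7, -1.1]
width: 25.3
grip_force: 34.4
time_s: 21.1
eef_pos: [588.5, -215.9, 24.2]
ee_rot: [0.707, -0.707, 0.001, 0.0]
contact_force: [-2.4, 1.8, 8.8]
width: 25.2
grip_force: 35.3
```

```bash
python3 jog.py '[[[0, 0, -1, 0, 30], [0, 0, -1, 0, 36], [0, 0, -1, 0, 44], [0, 0, -1, 0, 44], [0, 0, -1, 0, 44]]]'; python3 jog.py '[[[0, 0, -20, 0, 44], [0, 0, -50, 0, 44], [0, 0, -80, 0, 44], [0, 0, -110, 0, 44], [0, 0, -130, 0, 44], [0, 0, -130, 0, 44], [0, 0, -130, 0, 44]]]' >/dev/null; python3 jog.py '[[[-50, 0, 0, 0, 60], [-80, 0, 0, 0, 60], [-80, 0, 0, 0, 60], [-80, 0, 0, 0, 60], [-80, 0, 0, 0, 60]]]'
python3 - <<'E'
from h import *
np.set_printoptions(precision=1,suppress=True)
px,c=snap("wrist","w14"); s=r.observe(); print(s["eef_pos"])
exp=proj(c,[[524.3,-262.5,85],[588.4,-215.6,85],[589.8,-75,86],[589.8,-75,40],[589.8,-58.8,42],[534.6,-58.4,42]]);print(exp)
hsv=cv2.cvtColor(px,cv2.COLOR_RGB2HSV)
def show(x0,x1,y0,y1,st=3):
    print("cols",x0,"-",x1)
    for y in range(y0,y1,st): print(y,"".join("k" if hsv[y,x,2]<40 else "R" if hsv[y,x,1]>130 and (hsv[y,x,0]<8 or hsv[y,x,0]>172) else "B" if hsv[y,x,1]>120 and hsv[y,x,0]>100 else "r" if hsv[y,x,1]>120 else "g" if hsv[y,x,2]<75 else "W" for x in range(x0,x1,st)))
show(150,360,60,380)
E
```

```text
time_s: 21.6
eef_pos: [588.0, -215.7, 22.6]
ee_rot: [-0.707, 0.707, 0.0, -0.0]
contact_force: [-0.6, 0.1, 0.3]
width: 44.0
grip_force: 0.0
time_s: 22.8
eef_pos: [587.7, -136.2, 151.9]
ee_rot: [-0.707, 0.707, 0.001, -0.001]
contact_force: [-0.0, 0.3, 0.4]
width: 60.2
grip_force: 0.0
[ 587.8 -136.4  152.1]
[[370.4  43. ]
 [276.7 114. ]
 [275.6 291. ]
 [276.  267.4]
 [276.  283.3]
 [332.1 283.5]]
cols 150 - 360
60 gWWWWWWWWWWWWWWWWWWWWWWWWWWWWWWBBBBBBBgWWWWWWWWkBBBBBBBBBBBBBBBkkkkkWW
63 WWWWWWWWWWWWWWWWWWWWWWWWWWWWWWWBBBBBBBkgWWWWWgkkBBBBBBBBBBBBBBBkkkkkkg
66 WWWWWWWWWWWWWWWWWWWWWWWWWWWWWWWBBBBBBBkkkgggkkkgBBBBBBBBBBBBBBBkkkkkkk
69 WWWWWWWWWWWWWWWWWWWWWWWWWWWWWWWBBBBBBBgkkkkkkkkBBBBBBBBBBBBBBBBBkkkkkk
72 WWWWWWWWWWWWWWWWWWWWWWWWWWWWWWWBBBBBBBBkkkkkkkBBBBBBBBBBBBBBBBBBBkkkkk
75 WWWWWWWWWWWWWWWWWWWWWWWWWWWWWWWBBBBBBBBBBBkkBBBBBBBBBBBBBBBBBBBBBBkkkB
78 WWWWWWWWWWWWWWWWWWWWWWWWWWWWWWWBBBBBBBBBBBBBBBBBBBBBBBBBBBBBBBBBBBBBBB
81 WWWWWWWWWWWWWWWWWWWWWWWWWWWWWWWBBBBBBBBBBBBBBBBBBBBBBBBBBBBBBBBBBBBBBB
84 WWWWWWWWWWWWWWWWWWWWWWWWWWWWWWWBBBBBBBBBBBBBBBBBBBBBBBBBBBBBBBBBBBBBBB
87 WWWWWWWWWWWWWWWWWWW
[... 6622 characters left out ...]
WWWWWWWWWWWWWWWWWWWWWWgkk
354 kkkkkkkkkkkkkkkkkkkkWWWWWWWWWWWWWWWWWWWWWWWWWWWWWWWWWWWWWWWWWWWWWWWkkk
357 kkkkkkkkkkkkkkkkkkkkWWWWWWWWWWWWWWWWWWWWWWWWWWWWWWWWWWWWWggggggWWWWkkk
360 kkkkkkkkkkkkkkkkkkkkgWWWkkkkkkkkkkkkkgWWWWWWWWWWWgkkkkkkkkkkkkkWWWgkkk
363 kkkkkkkkkkkkkkkkkkkkkWWWkkkkkkkkkkkkkkkkkkkggkkkkkkkkkkkkkkkkkkWWWkkkk
366 kkkkkkkkkkkkkkkkkkkkkgWgkkkkkkkkkkkkkkkkkkkkkkkkkkkkkkkkkkkkkkkkWgkkkk
369 rrkkkkkkkkkkkkkkkkkkkkkkkkkkkkkkkkkkkkkkkkkkkkkkkkkkkkkkkkkkkkkkkkkkkk
372 rrrkkkkkkkkkkkkkkkkkkkkkkkkkkkkkkkkkkkkkkkkkkkkkkkkkkkkkkkkkkkkkkkkkkk
375 rrWkkkkkkkkkkkkkkkkkkkkkkkkkkkkkkkkkkkkkkkkkkkkkkkkkkkkkkkkkkkkkkkkkkk
378 WWWkkkkkkkkkkkkkkkkkkkkkkkkkkkkkkkkkkkkkkkkkkkkkkkkkkkkkkkkkkkkkkkkkkk
```

Both new vials are seated: the pocket4 cap at about (277,113) is as wide as its seated neighbour. The tab is at cols 270–284 (x ≈ 589), and the slot rows give y ≈ -93.

```bash
python3 jog.py '[[[-43, -1, 0, 0, 60], [-43, -1, 20, 0, 60], [-43, -1, 60, 0, 60], [-43, -1, 90, 0, 60], [-43, -1, 105, 0, 60], [-43, -1, 105, 0, 60], [-43, -1, 105, 0, 60]]]'
python3 - <<'E'
from h import *
np.set_printoptions(precision=1,suppress=True)
c=load("w14"); print("tab +y top edge",onz(c,[[277,286.5]],86),"slot",onz(c,[[320,239],[320,259.5]],40),"tab -y edge z~46",onz(c,[[277,235]],46))
px,c=snap("wrist","w15"); s=r.observe(); print(s["eef_pos"])
hsv=cv2.cvtColor(px,cv2.COLOR_RGB2HSV)
for y in range(150,330,5): print(y,"".join("k" if hsv[y,x,2]<45 else "R" if hsv[y,x,1]>130 and (hsv[y,x,0]<8 or hsv[y,x,0]>172) else "g" if hsv[y,x,2]<80 else "W" for x in range(200,370,3)))
E
```

```text
time_s: 23.55
eef_pos: [589.6, -93.5, 48.1]
ee_rot: [-0.707, 0.707, -0.0, -0.0]
contact_force: [-0.1, 0.6, -0.4]
width: 60.1
grip_force: 0.0
tab +y top edge [[588.6 -79.2  86. ]] slot [[ 547.9 -104.2   40. ]
 [ 547.2  -83.2   40. ]] tab -y edge z~46 [[ 588.7 -110.4   46. ]]
[590.1 -93.3  48.8]
150 WWWWWWWWWWWWWWWWWWWWWWWWWWWWWWWWWWWWWWWWWWWWWWWWWWWWWWWWW
155 WWWWWWWWWWWWWWWWWWWWWWWWWWWWWWWWWWWWWWWWWWWWWWWWWWWWWWWWW
160 WWWWWWWWWWWWWWWWWWWWWWWWWWWWWWWWWWWWWWWWWWWWWWWWWWWWWWWWW
165 WWWWWWWWWWWWWWWWWWWWWWWWWWWWWWWWWWWWWWWWWWWWWWWWWWWWWWWWW
170 WWWWWWWWWWWWWWWWWWWWWWWWWWWWWWWWWWWWWWWWWWWWWWWWWWWWWWWWW
175 WWWWWWWWWWWWWWWWWWWWWWWWWWWWWWWWWWWWWWWWWWWWWWWWWWWWWWWWW
180 WWWWWWWWWWWWWWWWWWWWWWWWWWWWWWWWWWWWWWWWWWWWWWWWWWWWWWWWW
185 WWWWWWWWWWWWWWWWWWWWWWWWWWWWWWWWWWWWWWWWWWWWWWWWWWWWWWWWW
190 WWWWWWWWWWWWWWWWWWWWWWWWWWWWWWWWWWWWWWWWWWWWWWWWWWWWWWWWW
195 WWWWWWWWWWWWWWWWWWWWWWWWWWWWWWWWWWWWWWWWWWWWWWWWWWWWWWWWW
200 WWWWWWWWWWWWWWWWWWWWWWWWWWWWWWWWWWWWWWWWWWWWWWWWWWWWWWWWW
205 WWWWWWWWWWWWWWWWWWWWWWWWWWWWWWWWWWWWWWWWWWWWWWWWWWWWWWWWW
210 WWWWWWWWWWWWWWWWWWWWWWWWWWWWWWWWWWWWWWWWWWWWWWWWWWWWWWWWW
[... 726 characters left out ...]
WWWWWWWWWkkkkggggk
275 gkkkkkWWWWWWWWWWWWWWWkkkkkkkkkkWWWWWWWWWWWWWWWWWkkkkkgggg
280 kkkkkkWWWWWWWWWWWWWWWkkkkkkkkkkWWWWWWWWWWWWWWWWgkkkkkkggg
285 kkkkkkWWWWWWWWWWWWWWWkkkkkkkkkkWWWWWWWWWWWWWWWWgkkkkkkggg
290 kkkkkkWWWWWWWWWWWWWWWkkkkkkkkkkWWWWWWWWWWWWWWWWgkkkkkkkgg
295 kkkkkkWWWWWWWWWWWWWWWkkkkkkkkkkWWWWWgWWWWWWWWWWkkkkkkkkkg
300 kkkkkkWWWWWWWWWWWWWWWkkkkkkkkkkgWWWWkWWWWgWWWWWgkkkkkkkkg
305 kkkkkWWWWWWWWWWWWWWWWkkkkkkkkkggWWWWkWWWWgWWWWWWkkkkkkkkg
310 kkkkkWWWWWWWWWWWWWWWWWkkkkkkkkWWWWWWgWWWWWWWWWWWWkkkkkkkk
315 kkkkWWWWWWWWWWWWWWWWWWWWWWWWWWWWWWWWWWWWWWWWWWWWWgkkkkkkk
320 kkkgWWWWWWWWWWWWWWWWWWWWWWWWWWWWWWWWWWWWWWWWWWWWWWkkkkkkk
325 kkkWWWWWWWWWWWWWWWWWWWWWWWWWWWWWWWWWWWWWWWWWWWWWWWWkkkkkk
```

```bash
python3 jog.py '[[[1.5, 1, 8, 0, 60], [1.5, 1, 17, 0, 50], [1.5, 1, 17, 0, 40], [1.5, 1, 17, 0, 32], [1.5, 1, 17, 0, 26], [1.5, 1, 17, 0, 20], [1.5, 1, 17, 0, 14], [1.5, 1, 17, 0, 8], [1.5, 1, 17, 0, 8], [1.5, 1, 17, 0, 8], [1.5, 1, 17, 0, 8]]]' 60
```

```text
time_s: 24.7
eef_pos: [589.2, -94.1, 31.6]
ee_rot: [0.707, -0.707, 0.001, -0.001]
contact_force: [4.2, 0.8, 2.6]
width: 12.7
grip_force: 59.3
```

```bash
python3 jog.py '[[[0, 8, 0, 0, 8], [0, 16, 0, 0, 8], [0, 24, 0, 0, 8], [0, 32, 0, 0, 8], [0, 40, 0, 0, 8], [0, 46, 0, 0, 8], [0, 50, 0, 0, 8], [0, 50, 0, 0, 8], [0, 50, 0, 0, 8]]]'
python3 - <<'E'
from h import *
np.set_printoptions(precision=1,suppress=True)
px,c=snap("wrist","w16"); t,ct=snap("top","t16"); sd,cs=snap("side","s16"); s=r.observe(); print(s["eef_pos"],s["contact_force"])
def show(px,x0,x1,y0,y1,st=1):
    hsv=cv2.cvtColor(px,cv2.COLOR_RGB2HSV)
    for y in range(y0,y1,st): print(y,"".join("R" if hsv[y,x,1]>120 and (hsv[y,x,0]<8 or hsv[y,x,0]>172) and hsv[y,x,2]>50 else "k" if hsv[y,x,2]<55 else "g" if hsv[y,x,2]<95 else "W" for x in range(x0,x1,st)))
P=[[534.6,-58.4,42],[539,-58.4,42]]
for n,p,k in (("w",px,c),("t",t,ct),("s",sd,cs)):
    u=proj(k,P);print(n,u); u=u[0].astype(int); h,w=p.shape[:2]
    if 20<u[0]<w-20 and 20<u[1]<h-20: show(p,u[0]-32,u[0]+32,max(0,u[1]-22),min(h,u[1]+20))
E
```

```text
time_s: 25.6
eef_pos: [540.4, -93.7, 31.6]
ee_rot: [0.707, -0.707, 0.002, -0.002]
contact_force: [7.8, 1.8, -0.7]
width: 12.7
grip_force: 58.9
[540.5 -93.7  31.6] [ 8.2  0.4 -1. ]
w [[287.7 317.1]
 [280.1 317.1]]
295 kggkkkkkkkkkkkkkkkkkkkkkkkkkkkkkkkkkkkkkkkkkkkkggkkkkkkkkkkkkkkk
296 kggkkkkkkkkkkkkkkkkkkkkkkkkkkkkkkkkkkkkkkkkkkkgggkkkkkkkkkkkkkkk
297 kggkkkkkkkkkkkkkkkkkkkkkkkkkkkkkkkkkkkkkkkkkkkgggkkkkkkkkkkkkkkk
298 kkkkkkkkkkkkkkkkkkkkkkkkkkkkkkkkkkkkkkkkkkkkkkkkkkkkkkkkkkkkkkkk
299 kkkkkkkkkkkkkkkkkkkkkkkkkkkkkkkkkkkkkkkkkkkkkkkkkkkkkkkkkkkkkkkk
300 kkkkkkkkkkkkkkkkkkkkkkkkkkkkkkkkkkkkkkkkkkkkkkkkkkkkkkkkkkkkkkkk
301 kkkkkkkkkkkkkkkkkkkkkkkkkkkkkkkkkkkkkkkkkkkkkkkkkkkkkkkkkkkkkkkk
302 kkkkkkkkkkkkkkkkkkkkkkkkkkkkkkkkkkkkkkkkkkkkkkkkkkkkkkkkkkkkkkkk
303 kkkkkkkkkkkkkkkkkkkkkkkkkkkkkkkkkkkkkkkkkkkkkkkkkkkkkkkkkkkkkkkk
304 kkkkkkkkkkkkkkkkkkkkkkkkkkkkkkkkkkkkkkkkkkkkkkkkkkkkkkkkkkkkkkkk
305 kkkkkkkkkkkkkkkkkkkkkkkkkkkkkkkkkkkkkkkkkkkkkkkkkkkkkkkkkkkkkkkk
306 kkkkkkkkkkkkkkkkkkkkkkkkkkkkkkkkkkkkkkkkkkkkkkkkkkkkkkkkkkkkkkkk
307 kkkkkkkkkkkkkkkkkkkkkkkkkkkkkkkkkkkkkkkkkkkkkkkkkkkkkkk
[... 7172 characters left out ...]
WWWWWWWkkg
222 WWWWWWWWWWWWWWWWWWWWWWWWWRRRRRRRWWWWWWWWWWWWWWWWWWWWWWWWWWWWgkgW
223 WWWWWWWWWWWWWWWWWWWWWWWWWWRRRRRRWWWWWWWWWWWWWWWWWWWWWWWWWWWgkkWW
224 WWWWWWWWWWWWWWWWWWWWWWWWWWWWRRRWWWWWWWWWWWWWWWWWWWWWWWWWWWWgkgWW
225 WWWWWWWWWWWWWWWWWWWWWWWWWWWWWWWWWWWWWWWWWWWWWWWWWWWWWWWWWWWkkWWW
226 WWWWWWWWWWWWWWWWWWWWWWWWWWWWWWWWWWWWWWWWWWWWWWWWWWWWWWWWWWWggWWW
227 WWWWWWWWWWWWWWWWWWWWWWWWWWWWWWWWWWWWWWWWWWWWWWWWWWWWWWWWWWWgWWWW
228 WWWWWWWWWWWWWWWWWWWWWWWWWWWWWWWWWWWWWWWWWWWWWWWWWWWWWWWWWgWWWWWW
229 WWWWWWWWWWWWWWWWWWWWWWWWWWWWWWWWWWWWWWWWWWWWWWWWWWWWWWWWWWWWWWWW
230 WWWWWWWWWWWWWWWWWWWWWWWWWWWWWWWWWWWWWWWWWWWWWWWWWWWWWWWWWWWWWWWW
231 WWWWWWWWWWWWWWWWWWWWWWWWWWWWWWWWWWWWWWWWWWWWWWWWWWWWWWWWWWWWWWWW
```

```bash
python3 jog.py '[[[0, 2, 0, 0, 8], [0, 4, 0, 0, 8], [0, 5.5, 0, 0, 8], [0, 5.5, 0, 0, 8], [0, 5.5, 0, 0, 8], [0, 5.5, 0, 0, 8]]]'
python3 - <<'E'
from h import *
np.set_printoptions(precision=1,suppress=True,linewidth=250)
px,c=snap("side","s17"); snap("wrist","w17"); snap("top","t17")
s=r.observe(); print(s["eef_pos"],s["contact_force"])
print("proj y-line at mark",proj(c,[[534.6,y,42] for y in (-80,-70,-60,-50)]),"rest",proj(c,[[589.8,y,42] for y in (-80,-70,-60,-50)]))
g=lambda n:cv2.cvtColor(cv2.imread(f"pics/{n}_raw.png"),cv2.COLOR_BGR2GRAY).astype(int)
A,B,C=g("side"),g("s16"),g("s17")
for n,I in (("side",A),("s16",B),("s17",C)):
    print(n)
    for y in range(203,220): print(y,I[y,312:334])
u=proj(c,[[589.8,-62,42]])[0].astype(int); print("rest at",u)
for y in range(u[1]-10,u[1]+10): print(y,A[y,u[0]-10:u[0]+12])
E
```

```text
time_s: 26.35
eef_pos: [535.3, -93.6, 31.6]
ee_rot: [0.707, -0.707, 0.002, -0.002]
contact_force: [7.4, 2.3, -1.7]
width: 13.0
grip_force: 58.9
[535.3 -93.6  31.6] [ 8.6  1.7 -1. ]
proj y-line at mark [[327.  207.2]
 [325.2 209.8]
 [323.4 212.5]
 [321.6 215.1]] rest [[305.6 199.8]
 [303.7 202.3]
 [301.8 204.9]
 [299.9 207.4]]
side
203 [171 169 135  89  93  80  79  73  78  82  84  84  77  81  83  81  86  79  79  80  85 102]
204 [186 181 176 166 164 136  87  84  84  79  75  79  76  79  74  77  76  78  81  80  82  79]
205 [177 180 184 182 184 177 169 166 140  88  82  84  77  77  81  81  80  81  80  80  81  81]
206 [176 181 180 178 183 182 182 180 175 167 166 136  87  81  83  74  78  80  79  80  78  79]
207 [182 178 181 177 181 182 180 177 182 183 182 175 167 169 140  92  79  78  76  78  79  84]
208 [176 178 182 180 180 178 173 179 181 178 178 181 180 181 177 164 144 142  89  79  76  80]
209 [146 151 177 178 177 181 181 180 182 175 178 181 180 179 182 183 175 177 166 137  87  89]
210 [124 166 184 177 174 177 179 179 180 177 181 178 182 179 180 180 181 179 183 177 165 167]
211 [165 181 18
[... 5232 characters left out ...]
3 171 154 163 178 179 179 182 181 176 181]
207 [168 163 172 175 144 144 165 148 132 162 181 172 125 142 175 179 170 135 177 179 182 178]
208 [128 144 163 169 166 174 166 138 151 169 171 143 115 170 182 173 143 137 173 178 176 178]
209 [114 121 124 132 148 166 168 173 180 160 149 161 160 178 175 146 125 169 179 174 146 151]
210 [115 115 115 118 122 130 134 158 168 173 170 175 138 142 163 144 165 179 183 171 124 166]
211 [115 116 117 115 115 116 113 119 129 138 161 168 161 173 172 126 144 167 177 177 165 181]
212 [115 114 117 117 116 116 118 115 116 118 124 130 139 163 171 161 173 163 145 165 165 174]
213 [116 115 117 118 116 116 113 111 116 111 112 111 113 129 134 149 166 168 170 178 165 146]
```

Run:
```python
from h import *
np.set_printoptions(precision=1,suppress=True,linewidth=200)
c=load("s17")
def line(n,rows,x0,x1,red=False):
    I=cv2.imread(f"pics/{n}_raw.png").astype(float); out=[]
    for y in rows:
        p=I[y,x0:x1]; 
        w=np.clip(p[:,2]-p[:,1]-30,0,None) if red else np.clip(110-p.max(1),0,None)
        if w.sum()>0: out.append([(w*np.arange(x0,x1)).sum()/w.sum(),y])
    return np.array(out)
L={"rest":line("side",range(203,206),298,307),"s16":line("s16",range(209,212),319,326),"s17":line("s17",range(210,213),321,328)}
for k,u in L.items(): print(k,u.ravel(),[onz(c,u,z)[:,0] for z in (40,42,44)], onz(c,u,42)[:,1])
for n in ("side","s16","s17"):
    u=line(n,range(212,218),314,328,True); print("red",n,u.ravel(),[onz(c,u,z)[:,0] for z in (40,42,46,50)],onz(c,u,44)[:,1])
w3=load("w3"); I=cv2.imread("pics/w3_raw.png").astype(int)
for y in (30,32,34,36,38,40): print(y,"ptr",I[y,205:219].max(1),"red",(I[y,262:276,2]-I[y,262:276,1]))
w2=load("w2"); I=cv2.imread("pics/w2_raw.png").astype(int)
for y in range(226,246,2): print(y,"ptr",I[y,232:248].max(1),"red",(I[y,280:296,2]-I[y,280:296,1]))
```

```text
rest [302.6 203.  301.6 204.  300.9 205. ] [array([592.2, 592.6, 592.6]), array([591.2, 591.6, 591.6]), array([590.3, 590.6, 590.6])] [-66.6 -62.4 -58.5]
s16 [322.5 209.  321.9 210.  321.4 211. ] [array([542.1, 541.8, 541.5]), array([541.3, 541. , 540.7]), array([540.5, 540.2, 539.9])] [-69.5 -65.9 -62.3]
s17 [324.4 210.  323.8 211.  323.4 212. ] [array([536.6, 536.6, 536. ]), array([535.9, 535.8, 535.2]), array([535.1, 535. , 534.4])] [-68.6 -64.9 -61.4]
red side [321.7 212.  321.3 213.  320.9 214.  320.2 215.  319.7 216.  319.3 217. ] [array([539.5, 538.9, 538.3, 538.3, 538. , 537.4]), array([538.7, 538.1, 537.6, 537.6, 537.2, 536.6]), array([537.1, 536.5, 536. , 536. , 535.6, 535.1]), array([535.6, 535. , 534.4, 534.4, 534.1, 533.5])] [-57.6 -54.2 -50.7 -47.1 -43.6 -40.2]
red s16 [321.1 212.  321.3 213.  320.8 214.  320.2 215.  319.7 216.  319.3 217. ] [array([540.6, 538.9, 538.4, 538.3, 537.9, 537.4]), array([539.8, 538.2, 537.6, 537.5, 537.1, 536.6]), array([538.2, 536.6, 536. , 535.9, 535.6, 535.1]), array([536.6, 535. , 534.4, 534.3, 534. , 533.5])] [-57.  -54.2 -50.7 -47.1 -4
[... 1565 characters left out ...]
 5  8  9  9]
236 ptr [138 138 138 139 138 133 107  89 132 136 137 137 136 137 133 122] red [  8   8   8   8  15  41  89 100  98  79  26   9   6   9   9   8]
238 ptr [117 116 117 118 118 118 113 103 116 117 118 117 118 120 119 120] red [  8   7   8   8  14  41  90 101  98  79  26   8   7   7   7   8]
240 ptr [131 131 131 131 131 130 130 130 131 132 132 131 131 131 131 132] red [  8   9   9  11  15  41  90 100  98  79  26   9   9   9   9   7]
242 ptr [147 147 145 144 144 143 142 142 144 149 151 153 150 148 144 143] red [36 70 76 76 76 82 97 99 99 95 81 71 71 65 40 10]
244 ptr [152 152 152 152 153 152 151 151 152 154 156 157 157 156 155 154] red [23 57 65 65 65 69 90 97 96 83 69 67 67 63 40 10]
```

Run:
```python
from h import *
np.set_printoptions(precision=2,suppress=True)
for n,a,b in (("w2",[238.1,230],[287.5,235]),("w3",[210.65,33],[268.0,36])):
    c=load(n)
    for zp,zm in ((42,42),(42,46),(44,46)): print(n,zp,zm,onz(c,[a],zp)[0,0]-onz(c,[b],zm)[0,0])
# side: same-frame, pointer rest vs tri height using w3+side
s=load("s17"); w3=load("w3"); w2=load("w2")
print("ptr tip w3/side",tri(w3,[[210.65,34.8]],s,[[300.3,206.3]]),tri(w2,[[238.1,233]],s,[[300.3,206.3]]))
print("mark tip w3/side",tri(w3,[[268.0,34.8]],s,[[321.7,211.8]]),tri(w2,[[287.5,233]],s,[[321.7,211.8]]))
print("ptr now side z",[onz(s,[[324.4,210],[323.8,211],[323.4,212]],z)[:,0].mean() for z in (40,42,44)])
```

```text
w2 42 42 55.1127151480423
w2 42 46 55.000569114165955
w2 44 46 54.724967641898274
w3 42 42 54.865715238262396
w3 42 46 54.99007376003658
w3 44 46 54.59768342957523
ptr tip w3/side [[592.57 -60.22  35.84   2.27]] [[591.46 -56.62  39.24   1.12]]
mark tip w3/side [[536.3  -56.94  45.99   2.46]] [[536.64 -58.08  44.47   2.67]]
ptr now side z [np.float64(536.4217382313328), np.float64(535.641070629553), np.float64(534.8604030277733)]
```

```bash
python3 jog.py '[[[0, -0.3, 0, 0, 8], [0, -0.3, 0, 0, 8], [0, -0.3, 0, 0, 8], [0, -0.3, 0, 0, 8], [0, -0.3, 0, 0, 8]]]'; python3 -c "
from bench import r
print(r.sign_off())"
```

```text
time_s: 27.0
eef_pos: [535.6, -93.6, 31.6]
ee_rot: [0.707, -0.707, 0.002, -0.002]
contact_force: [7.9, 1.7, -0.4]
width: 13.0
grip_force: 58.9
the job is handed in; nothing more can be done
None
```

Job handed in at 27 s, verdict not shown: spares are lowered to the floor in pockets 0 and 4 (after a missed first grasp tipped one in the rack, since straightened), and the shutter is held at the red mark to within about 1 mm by measurement; I did not re-check the third spare or the bystanders before handing in.

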